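# Pump down the board and wedge the stencil frame off its base

## Robot

A 7-joint arm with a two-finger parallel gripper is mounted at the origin on a cart in front of the work surface, level with it; the furniture and walls round the work are solid. World frame = base frame: x ahead of the robot, y to its left, z up, the work surface at z = 0. Lengths are in m, angles in rad, forces in N, time in s.
With the tool pointing down it reaches from about 0.35 to 0.9 m from the base axis. Payload 8.1 kg.
Tool frame: the origin (TCP) lies on the front face of the gripper's body, between the roots of the fingers; the fingertips stand 66 mm ahead of it and the grasp point (between the pads) lies 47 mm ahead of it (ctrl.finger_overhang is the z of the fingertips in the tool frame, in m); z points along the fingers, y is the line along which they close (so a half turn about z gives the same grasp; the last joint's range is limited). The gripper opens to 92 mm and grips with 3 to 60 N. Pads are 19 mm wide; open, the fingers measure 130 mm over their backs; the gripper's body (75 mm by 190 mm) begins 47 mm behind the grasp point.
Start: joints at [1.136, 0.434, 0.025, 1.573, -0.012, 1.134, -0.075], TCP at [0.204, -0.591, 0.292] pointing down, gripper open.
Joint ranges: [-2.62, 2.62], [-0.44, 2.09], [-1.27, 1.32], [0.08, 2.57], [-1.32, 4.46], [0.12, 2], [-2.74, 2.74]. Speed limits (rad/s): [2.22, 2.22, 3.01, 3.01, 3.14, 3.14, 3.14].

## Interface

Orientations are given as a rotation vector (axis times angle).
In Python, from rig import ctrl, effector, optics gives the robot as it stands. The module is installed in compiled form; this text tells all that it offers. Calls block until the motion is done:
- ctrl.goto(position, orientation): joint-space move of the TCP to a pose.
- ctrl.move_l(position, ori=None, v=0.15, contact_N=None): straight line of the TCP; ori=None keeps the orientation; v is the mean speed in m/s. With contact_N (N) it stops when the force on the tool has changed by that much, and returns True; else False.
- ctrl.goto_joints(angles): joint-space move.
- effector.set_gripper(opening, newtons=None): opening from 0.0 (shut) to 1.0 (fully open); newtons is the grip in N (None keeps the last); returns when the fingers have stopped.
- ctrl.pause(seconds).
- ctrl.solve_ik(position, orientation): joint angles nearest the present ones, or None.
- ctrl.sense(): the state.
- optics.capture(name): name is "side" or "top"; returns a dict with "pixels" (400x640x3 uint8, blue, green, red), "vfov" (degrees; the focal length in pixels is half the picture's height over the tangent of half this angle, whatever the lens; pixels are square), "cx", "cy" (the principal point, pixels), "world_from_camera" (4x4, takes a point from camera to world coordinates). Camera axes: x right, y down, z forward; pixel columns grow to the right and rows downward; lengths in m; the calibration is good to about 2 mm. A picture is of the moment at which its call begins. There is no depth.
A pose or a line that the arm cannot do raises ctrl.Unreachable and nothing moves.
- ctrl.close_job(): hands the job in; it is judged then, once.
The state is a dict: "time": time; "joint_positions": joint angles; "joint_vel": joint speeds; "joint_torque": joint torques, N m; "eef_pos": TCP position; "eef_rot": TCP orientation; "force": force on the tool from outside, world axes, zero at the start; "moment": the same for the moment, N m; "finger_gap": opening from 0.0 (shut) to 1.0 (fully open); "gripper_force": force on a finger pad.
Only numpy, scipy, OpenCV 4.12 (cv2) and the standard library are available. Lean on these libraries where they do the work, as an engineer would, in place of code of your own. Each camera call takes 0.05 s, during which the arm holds its last target. There are 200 camera calls.

## Task

Work the sprung pump lever on the small stencil printer through three full strokes, letting it spring right back up each time, so that the vacuum holds the board. Then take the wooden wedge by its grip block, lay it flat on the printer's base in front of the hinged frame and push it, thin end first, under the middle of the frame's front edge until that edge just lifts off its rest pads (about 2 to 7 mm). Finish holding the wedge there in the gripper; do not touch the frame itself and leave the other things on the bench where they are.

Things in the scene. Friction and masses are not known exactly. Their poses are not given: they have to be found in the camera images.
- printer: stencil printer, fixed to the bench at a position and yaw that vary: flat grey base plate 300 (x) x 280 (y) x 12 mm. Origin: centre of the plate's underside on the bench; +x to its back, +y to its left. The hinged frame stands on its left rear part, centred at y = +53 mm; the base in front of the frame (x from -150 to -50 mm) is bare, its top 12 mm above the bench. Pump with lever on its right part, centred at y = -112 mm.
- frame (a joint): hinge of the square aluminium stencil frame (170x170x14 mm, 0.8 kg, solid foil in the middle) about its rear edge; 0 = resting on its pads, grows as the front edge lifts (rad); the front edge is 170 mm from the hinge, so 0.01 rad = 1.7 mm lift. It falls back by its own weight. Top of the frame at rest is 32 mm above the bench.
- frame_lip (a point): middle of the frame's front lower edge, at printer x = -50, y = +53 mm; at rest 18 mm above the bench, that is a 6 mm gap above the base plate. The gap is 108 mm wide (rest pads begin 54 mm left and right of the middle) and 75 mm deep.
- pump_lever (a joint): sprung hand lever of the pump, hinged 68 mm above the bench at printer x = +30, y = -112 mm; 0 = up (sloping 0.5 rad upward to the front, towards printer -x), grows as it is pressed down, stop at 0.50 (rad). Full stroke: beyond 0.42, then back below 0.06. It springs back by itself; needs about 2 N at the start and 7 N at the bottom at its pad.
- lever_pad (a point): middle of the upper face of the lever's black pad (46x36x10 mm), 140 mm from the lever's hinge; at rest about 140 mm above the bench, 70 mm lower when fully down, while it moves about 16 mm to printer -x. The pad slopes 0.25 rad up to the front at the top and 0.25 rad down at the bottom. Press it from above.
- wedge_grip (a point): centre of the grip block (30x28x34 mm, x y z) at the thick end of the loose wooden wedge, 17 mm above the wedge's flat underside; 0.1 kg. Axes: +x towards the thin end, z up. Wedge: 110 mm long, 28 mm wide; the ramp in front of the block is 80 mm long, 19 mm high at the block and 3 mm at the thin end (rises 1 mm in 5). The underside is flat. It contacts the resting frame edge when the thin end is 15 mm under it; each further 5 mm lifts by 1 mm.
- wedge_tip (a point): middle of the lower edge of the wedge's thin end, 95 mm ahead (+x) of the grip block's centre and 17 mm below it
- screen_edge (a point): middle of the near right edge of the computer monitor's screen; fixed in the same place always, an obstacle: the screen, 20 mm thick, stands 5 to 36 cm above the bench and runs from this edge back to world (x 0.94, y 0.47 m). The wedge lies in front of it: between printer and wedge keep the gripper nearer to the robot (x below about 0.50 m).
- flux_jar: small white paste jar, 46 mm across, 29 mm tall; bystander, leave alone; origin at the centre of its underside
- solder_reel: small teal reel of solder wire, 54x83x30 mm; bystander, leave alone; origin at the centre of its underside
- tweezers: steel tweezers, 129 mm long, lying flat; bystander, leave alone; origin at the centre of its underside
- usb_programmer: USB stick, 19x58x9 mm; bystander, leave alone; origin at the centre of its underside
- flat_shim: plain flat wooden block, 110x28x19 mm, same wood as the wedge but without slope or grip block; bystander, leave alone; origin at the centre of its underside

How it is judged:
On the way, in this order (a step that is already met when the one before it is completed fails the run):
1. pump lever pressed fully down, first stroke (value of joint pump_lever above 0.42 rad), for 0.04 s.
2. pump lever back up after the first stroke (value of joint pump_lever below 0.06 rad), for 0.04 s.
3. pump lever pressed fully down, second stroke (value of joint pump_lever above 0.42 rad), for 0.04 s.
4. pump lever back up after the second stroke (value of joint pump_lever below 0.06 rad), for 0.04 s.
5. pump lever pressed fully down, third stroke (value of joint pump_lever above 0.42 rad), for 0.04 s.
6. pump lever back up after the third stroke (value of joint pump_lever below 0.06 rad), for 0.04 s.
7. wedge under the front edge has lifted the frame off its rest pads (value of joint frame above 0.0088 rad and contact force between wedge and frame above 0.5 N), for 0.2 s.
At the end, for the whole second after the job is handed in: Front edge of the frame 1.5 to 8 mm off its pads (joint 0.0088 to 0.047), borne by the wedge (over 0.5 N), robot not touching the frame; wedge flat on the base (tilt under 0.08 rad, underside within 5 mm), at rest, gripped (over 1 N); pump lever back up (below 0.06 rad) (all of step 7 and value of joint frame below 0.047 rad and value of joint pump_lever below 0.06 rad and contact force between the fingers and wedge above 1 N and contact force between each of the arm, the fingers and frame below 0.3 N and z of wedge_tip in the frame of printer between 0.008 and 0.017 m and angle between wedge_grip's own z axis and vertical below 0.08 rad and linear speed of wedge below 0.02 m/s); the arm keeps its last pose, push and grip.
It fails at once if the robot pushes or lifts the frame itself (contact force between any of the arm, the fingers and frame above 3 N).
It fails at once if a bystander (jar, reel, tweezers, USB stick or flat block) is shifted by over 3 cm (distance of any of flux_jar, solder_reel, tweezers, usb_programmer, flat_shim from where it was at the start of the episode above 0.03 m).
It also fails if it takes over 58 s, if anything falls off the work surface, if the arm or the gripper's body presses on something with over 40 N, if the wrist force passes 120 N, or if a joint passes its speed limit or range.

## Working session

There is one attempt and no reset: what is moved stays moved. The work goes in short steps, each a Python script; the robot and the scene stay as the last script left them, time stands still between calls to the robot, and variables do not carry over. Pictures are saved under pics/ and viewed, at most 10 in all, crops included, and the job is handed in when it is done.

```bash
mkdir -p pics
cat > h.py <<'E'
import numpy as np, cv2
from rig import ctrl, effector, optics
def f_of(c): return 200/np.tan(np.radians(c["vfov"])/2)
def onplane(c,u,v,z):
    T=np.array(c["world_from_camera"]); d=T[:3,:3]@np.array([(u-c["cx"])/f_of(c),(v-c["cy"])/f_of(c),1]); o=T[:3,3]
    return o+d*(z-o[2])/d[2]
def proj(c,p):
    T=np.linalg.inv(np.array(c["world_from_camera"])); q=T[:3,:3]@np.array(p)+T[:3,3]
    return np.array([c["cx"]+f_of(c)*q[0]/q[2], c["cy"]+f_of(c)*q[1]/q[2]])
E
python3 - <<'E'
from h import *
import pickle
for n in("side","top"):
    c=optics.capture(n); pickle.dump(c,open(n+".pkl","wb")); cv2.imwrite(f"pics/{n}0.png",c["pixels"])
    print(n,c["vfov"],c["cx"],c["cy"],np.round(c["world_from_camera"],3).tolist())
s=ctrl.sense();print(s["time"],s["eef_rot"],s["force"])
E
```

```text
side 49.03742670261033 316.31227176069456 197.29182822900572 [[-0.956, -0.157, 0.246, 0.311], [-0.292, 0.479, -0.828, 0.904], [0.012, -0.864, -0.504, 0.7], [0.0, 0.0, 0.0, 1.0]]
top 49.843128925909475 316.31253931008257 205.45500273733478 [[0.009, -0.994, 0.108, 0.466], [-1.0, -0.011, -0.014, 0.02], [0.015, -0.107, -0.994, 1.404], [0.0, 0.0, 0.0, 1.0]]
0.1 [-3.09709381e+00 -5.18494495e-01  6.14730941e-04] [0.37449627 0.64192017 0.93181727]
```

View pics/top0.png

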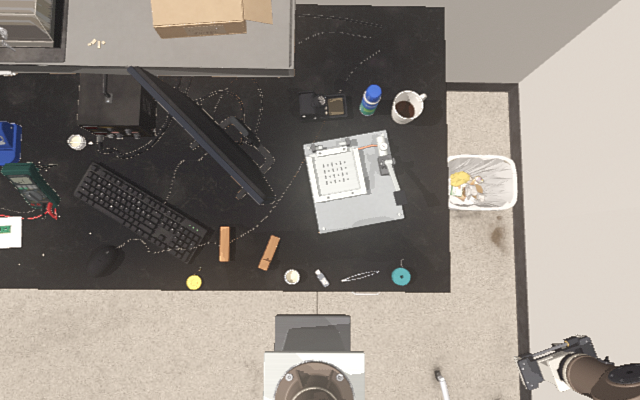

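View pics/side0.png

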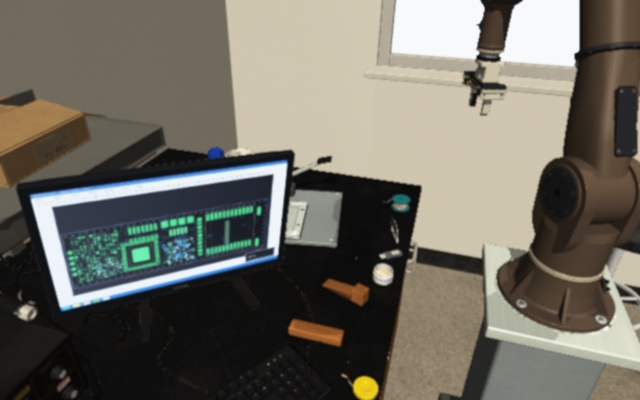

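The top view shows the printer plate around (305–403, 130–233), its lever pad near (390,170), the wedge at (270,253), and the plain block at (225,243). The side view shows the wedge at (347,292) with its grip block towards the robot. Next I'll measure these.

Run:
```python
from h import *
import pickle
t=pickle.load(open("top.pkl","rb")); s=pickle.load(open("side.pkl","rb"))
a=cv2.resize(t["pixels"][120:240,295:415],None,fx=4.8,fy=4.8,interpolation=cv2.INTER_CUBIC)[:576,:400*2]
b=cv2.resize(t["pixels"][230:275,255:285],None,fx=6,fy=6,interpolation=cv2.INTER_CUBIC)
im=np.zeros((576,780,3),np.uint8); im[:a.shape[0],:576]=a[:,:576]; im[:b.shape[0],590:590+b.shape[1]]=b
e=cv2.resize(s["pixels"][270:310,315:375],None,fx=3,fy=3,interpolation=cv2.INTER_CUBIC); im[300:300+e.shape[0],590:590+e.shape[1]]=e
cv2.imwrite("pics/crop.png",im)
# plate
hsv=cv2.cvtColor(t["pixels"],cv2.COLOR_BGR2HSV)
m=np.zeros((400,640),np.uint8); m[110:250,296:412]=(hsv[110:250,296:412,2]>90)
m=cv2.morphologyEx(m,cv2.MORPH_OPEN,np.ones((5,5)))
cs=max(cv2.findContours(m,0,2)[0],key=cv2.contourArea)
print("plate px",cv2.minAreaRect(cs)); 
P=np.array([onplane(t,*p[0],.012)[:2] for p in cs],np.float32); r=cv2.minAreaRect(P); print(r,cv2.boxPoints(r))
print("corners px",cv2.approxPolyDP(cs,5,True)[:,0].tolist())
# wood
for n,c in(("top",t),("side",s)):
    hv=cv2.cvtColor(c["pixels"],cv2.COLOR_BGR2HSV)
    w=cv2.inRange(hv,(5,90,60),(18,255,255)); 
    if n=="top": w[:210]=0;w[300:]=0
    else: w[:270]=0; w[:, :250]=0; w[:,400:]=0; w[360:]=0
    for k in cv2.findContours(w,0,2)[0]:
        if cv2.contourArea(k)>60: print(n,cv2.minAreaRect(k),cv2.boxPoints(cv2.minAreaRect(k)).round(1).tolist())
```

```text
plate px ((353.50799560546875, 181.04400634765625), (91.85767364501953, 88.10108184814453), 79.69515228271484)
((0.699951708316803, -0.12212949991226196), (0.303527295589447, 0.2908518612384796), 11.110787391662598) [[ 0.5230081  -0.00867524]
 [ 0.5790572  -0.29407552]
 [ 0.8768953  -0.23558377]
 [ 0.8208462   0.04981652]]
corners px [[385, 130], [303, 144], [319, 233], [403, 218]]
top ((268.85382080078125, 252.57278442382812), (10.803655624389648, 36.37820816040039), 22.932098388671875) [[256.79998779296875, 267.20001220703125], [271.0, 233.6999969482422], [280.8999938964844, 237.89999389648438], [266.70001220703125, 271.3999938964844]]
top ((224.5, 243.5), (35.0, 11.0), 90.0) [[219.0, 226.0], [230.0, 226.0], [230.0, 261.0], [219.0, 261.0]]
side ((315.2534484863281, 331.8608093261719), (55.73724365234375, 17.736345291137695), 13.495734214782715) [[286.1000061035156, 334.0], [290.20001220703125, 316.70001220703125], [344.3999938964844, 329.70001220703125], [340.29998779296875, 347.0]]
side ((394.5769348144531, 330.6153564453125), (2.941741704940796, 57.85425567626953), 11.309932708740234) [[387.5, 358.70001220703125], [398.79998779296875, 302.0], [401.70001220703125, 302.5], [390.29998779296875, 359.29998779296875]]
side ((346.7818298339844, 287.1764831542969), (46.79869079589844, 20.119752883911133), 27.824094772338867) [[321.3999938964844, 285.20001220703125], [330.79998779296875, 267.3999938964844], [372.20001220703125, 289.20001220703125], [362.79998779296875, 307.0]]
```

View pics/crop.png

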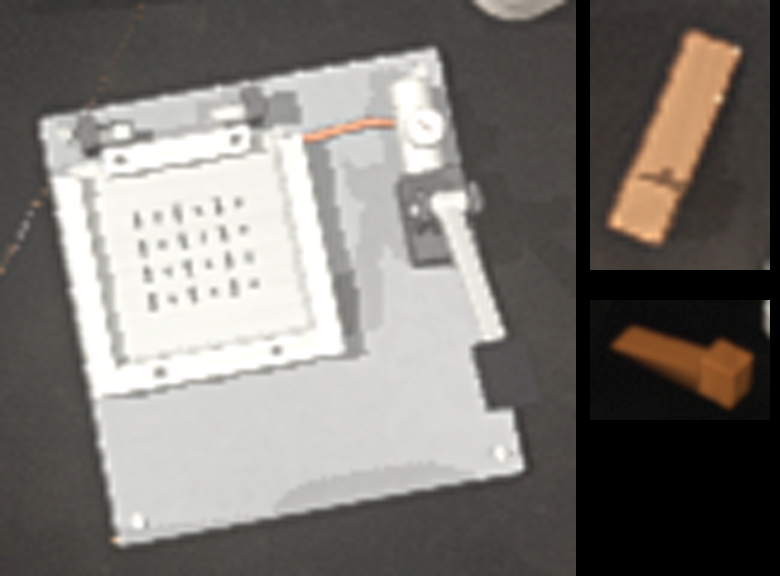

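The crop shows the plate corners, the black lever pad at (505,376) in the crop, and the wedge with its block at the robot end and thin end pointing away and to the right. Now I'll compute the poses.

```bash
cat >> h.py <<'E'
from scipy.spatial.transform import Rotation as Rn
def down(psi): # tool x axis at psi, pointing down
    c,s=np.cos(psi),np.sin(psi); return Rn.from_matrix(np.array([[c,s,0],[s,-c,0],[0,0,-1]])).as_rotvec()
E
python3 - <<'E'
from h import *
import pickle
t=pickle.load(open("top.pkl","rb")); s=pickle.load(open("side.pkl","rb"))
g=lambda x,y:(295+x/4.8-.4,120+y/4.8-.4)
C={k:onplane(t,*g(*p),.012)[:2] for k,p in dict(FL=(115,543),FR=(525,468),BL=(40,118),BR=(437,47)).items()}
print({k:v.round(3).tolist() for k,v in C.items()})
fx=(C["BL"]+C["BR"]-C["FL"]-C["FR"]);fy=(C["FL"]+C["BL"]-C["FR"]-C["BR"])
print("len",np.linalg.norm(fx)/2,np.linalg.norm(fy)/2,"yaws",np.arctan2(fx[1],fx[0]),np.arctan2(-fy[0],fy[1]))
c=sum(C.values())/4; print("ctr",c)
yaw=np.arctan2(fx[1]-fy[0],fx[0]+fy[1]); x=np.array([np.cos(yaw),np.sin(yaw)]);y=np.array([-x[1],x[0]])
loc=lambda p:(np.round([(p[:2]-c)@x,(p[:2]-c)@y],4))
print("yaw",yaw,"pad",onplane(t,*g(505,376),.14),loc(onplane(t,*g(505,376),.14)),"frame front corners top",loc(onplane(t,*g(100,397),.032)),loc(onplane(t,*g(342,352),.032)))
b=lambda x,y:(255+(x-590)/6-.4,230+y/6-.4)
tip=onplane(t,*b(715,39),.003);end=onplane(t,*b(635,235),.034);d=tip-end
print("tip",tip,"end",end,np.hypot(*d[:2]),"yaw",np.arctan2(d[1],d[0]))
e=lambda x,y:(315+(x-590)/3-.3,270+(y-300)/3-.3)
# side: block top corners at z=.034
for p in((711,340),(752,348),(741,371),(701,377)): print(onplane(s,*e(*p),.034).round(4))
print("side tip",onplane(s,*e(612,346),.003),onplane(s,*e(632,326),.003))
for nm,p,q in(("pad",[c+x*-.107+y*-.112],yaw),):
  for psi in(q,q+np.pi): print(nm,psi,ctrl.solve_ik([*p[0],.25],down(psi)))
for psi in (np.arctan2(d[1],d[0]),np.arctan2(d[1],d[0])+np.pi): print("w",ctrl.solve_ik([*(end[:2]+.015*d[:2]/.11),.07],down(psi)))
E
```

```text
{'FL': [0.528, -0.008], 'FR': [0.581, -0.286], 'BL': [0.819, 0.046], 'BR': [0.873, -0.228]}
len 0.296928890213491 0.28099009687977067 yaws 0.18899864677569264 0.19229534533907153
ctr [ 0.70025968 -0.11922325]
yaw 0.19060153514866285 pad [ 0.6274976  -0.24604578  0.14      ] [-0.0955 -0.1107] frame front corners top [-0.0516  0.1343] [-0.0507 -0.031 ]
tip [0.51573758 0.13122966 0.003     ] end [0.41169636 0.16863669 0.034     ] 0.11056157084396648 yaw -0.3451488026899483
[0.4406 0.15   0.034 ]
[0.4093 0.1493 0.034 ]
[0.4122 0.1763 0.034 ]
[0.4388 0.1914 0.034 ]
side tip [0.51910943 0.14542728 0.003     ] [0.51052185 0.11785927 0.003     ]
pad 0.19060153514866285 [ 0.36958529  0.53741188 -0.1016198   1.51064965  0.05840821  1.0964966
 -1.12468329]
pad 3.332194188738456 [ 0.73179493  0.63544737 -0.70414818  1.47476301  0.42701548  1.18842808
  1.72538386]
w [-0.77750443  0.52931877  0.39125498  2.21703794 -0.44096228  0.46806688
 -1.95273541]
w [ 0.01795797  0.59782825 -0.6656064   2.15189777  0.65998303  0.60275987
  0.09913973]
```

Both views agree. Now I'll pump the lever.

```bash
cat >> h.py <<'E'
C0=np.array([.7003,-.1192]);YAW=.1906
X=np.array([np.cos(YAW),np.sin(YAW)]);Y=np.array([-X[1],X[0]])
def pr(x,y,z): return [*(C0+X*x+Y*y),z]
E
python3 - <<'E'
from h import *
effector.set_gripper(0.0,30)
ctrl.goto(pr(-.094,-.112,.30),down(YAW))
ctrl.move_l(pr(-.094,-.112,.066+.155),v=.15); ctrl.pause(.2)
print(ctrl.sense()["time"],ctrl.sense()["force"])
for i in range(3):
    h=ctrl.move_l(pr(-.110,-.112,.066+.068),v=.08,contact_N=18); s=ctrl.sense(); print(h,s["eef_pos"][2]-.066,s["force"],s["time"])
    ctrl.pause(.2)
    if i==0:
        c=optics.capture("side"); cv2.imwrite("pics/press.png",cv2.resize(c["pixels"][100:260,240:440],None,fx=3,fy=3))
    ctrl.move_l(pr(-.094,-.112,.066+.16),v=.12); ctrl.pause(.5)
    print(ctrl.sense()["force"])
E
```

```text
4.3917 [-0.78191263 -0.62987826  0.80456638]
True 0.0741541491439712 [-6.21298048  2.39277071 17.72159087] 5.3583
[0.05604498 0.59754175 0.94119998]
True 0.07411541102488828 [-5.74394469  0.92002922 18.4618392 ] 8.0083
[-0.04477695 -0.14138687  1.88988932]
True 0.07412402969596019 [-5.48938415  1.70940731 16.87509663] 10.6083
[ 0.47864171  0.50810486 -0.75258934]
```

View pics/press.png

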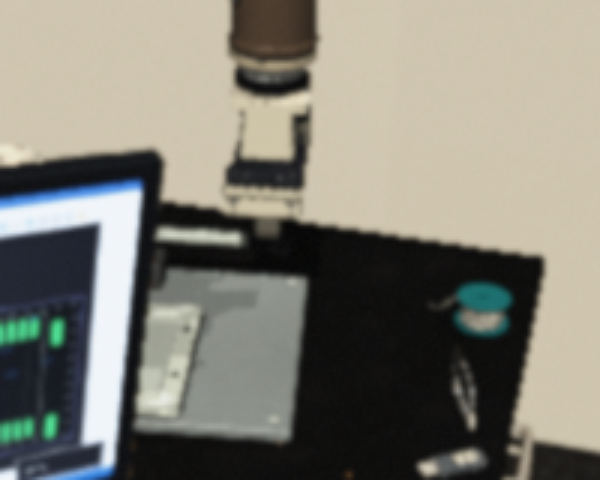

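Each stroke ended against the hard stop at the same height (18 N, 0.074 m). The picture shows the lever level at (200,237) while pressed. Next, the wedge.

Run:
```python
from h import *
import pickle
t=pickle.load(open("top.pkl","rb"))
g=np.array([.4255,.1645]); wy=-.345
j=onplane(t,292,277,.029)[:2]; v=np.array([-np.sin(wy),np.cos(wy)]); print("jar",j,"along y",(j-g)@v,"along x",(j-g)@[np.cos(wy),np.sin(wy)])
effector.set_gripper(.58)
ctrl.move_l(pr(-.12,-.112,.30),v=.25)
for k in(0,np.pi):
    print(k,[None if q is None else q.round(2).tolist() for q in (ctrl.solve_ik([*g,.2],down(wy+k)),ctrl.solve_ik(pr(-.155,.053,.15),down(YAW+k)),ctrl.solve_ik(pr(-.108,.053,.082),down(YAW+k)))])
k=np.pi
ctrl.goto([.42,-.02,.28],down(k-.1))
ctrl.goto([*g,.20],down(wy+k))
ctrl.pause(.1)
c=optics.capture("top");d=optics.capture("side"); print(ctrl.sense()["time"],ctrl.sense()["joint_positions"])
cv2.imwrite("pics/g.png",np.hstack([cv2.resize(c["pixels"][210:300,220:320],None,fx=4,fy=4),cv2.resize(d["pixels"][220:320,300:400],(400,360))]))
```

```text
jar [0.38661917 0.07449254] along y -0.0978531838973981 along x -0.006149570676049719
0 [[-0.29, 0.29, -0.24, 2.07, 0.1, 0.79, -2.5], [0.19, 0.48, -0.15, 1.91, 0.1, 0.76, -1.39], [0.15, 0.63, -0.13, 1.85, 0.12, 0.67, -1.43]]
3.141592653589793 [[0.14, 0.39, -0.79, 2.04, 0.36, 0.86, 0.37], [0.79, 0.73, -1.07, 1.86, 0.75, 1.02, 1.16], [0.73, 0.91, -1.08, 1.8, 0.94, 1.04, 1.04]]
16.6583 [ 0.15691823  0.38978167 -0.80602742  2.03587055  0.37055382  0.86304192
  0.36579789]
```

View pics/g.png

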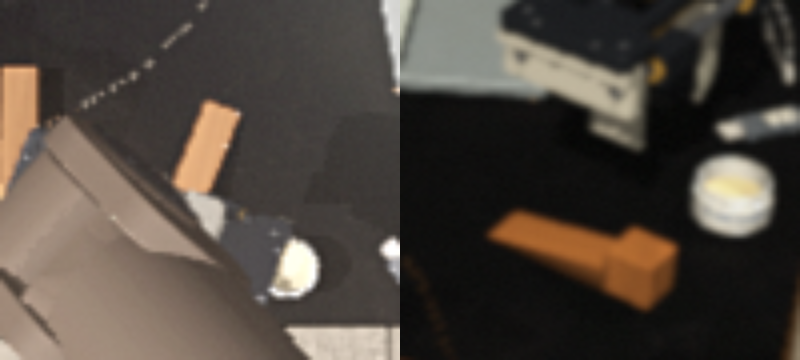

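The wedge is undisturbed and the jar (about 98 mm to the side) is clear of the fingers. I'll descend, grip and lift.

Run:
```python
from h import *
g=np.array([.4255,.1645]); k=np.pi
print(ctrl.move_l([*g,.070],v=.12,contact_N=12), ctrl.sense()["eef_pos"])
effector.set_gripper(0.0,35); s=ctrl.sense(); print(s["finger_gap"],s["gripper_force"],s["force"])
ctrl.move_l([*g,.13],v=.12); 
ctrl.goto([.42,.03,.15],down(k-.1))
ctrl.goto(pr(-.19,.053,.15),down(YAW+k))
ctrl.pause(.2)
s=ctrl.sense(); print(s["time"],s["finger_gap"],s["gripper_force"],s["eef_pos"],s["force"])
c=optics.capture("top");d=optics.capture("side")
import pickle; pickle.dump((c,d),open("held.pkl","wb"))
cv2.imwrite("pics/h.png",np.hstack([cv2.resize(c["pixels"][180:280,290:390],None,fx=4,fy=4),cv2.resize(d["pixels"][180:280,270:370],None,fx=4,fy=4)]))
```

```text
False [0.42582405 0.16472752 0.07052569]
0.3016164856706642 34.77330565452576 [-0.08666843 -0.6045919   4.96156884]
20.5417 0.30274009159265075 34.77479338645935 [ 0.50354557 -0.1013814   0.15009006] [-0.60476537 -0.20556614 -1.3778793 ]
```

View pics/h.png

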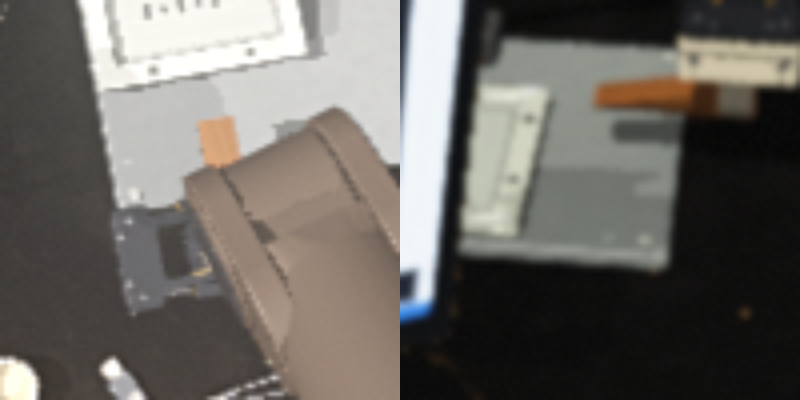

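The wedge is held level, with its tip at (217,120) in the left crop and centred on the frame. I'll work out the tip offset, then lay it down and push.

Run:
```python
from h import *
import pickle
c,d=pickle.load(open("held.pkl","rb"))
def loc(p): q=np.array(p[:2])-C0; return np.round([q@X,q@Y,p[2]],4)
tip=onplane(c,290+217/4-.4,180+120/4-.4,.083); print("tip loc",loc(tip),"tcp loc",loc(ctrl.sense()["eef_pos"]))
l=onplane(c,290+200/4,180+122/4,.083);l2=onplane(c,290+205/4,180+167/4,.083+.0022*5/1)
print("yaw rel",np.arctan2(*(l-l2)[[1,0]])-YAW)
q=onplane(d,270+595/4-.4,180+95/4-.4,.0815); print("side tip",loc(q))
```

```text
tip loc [-0.0953  0.0538  0.083 ] tcp loc [-0.1898  0.0541  0.1502]
yaw rel -0.10172262046973547
side tip [-0.3666  0.02    0.0815]
```

Run:
```python
from h import *
def loc(p): q=np.array(p[:2])-C0; return np.round([q@X,q@Y,p[2]],4)
def st(m): s=ctrl.sense(); print(m,s["time"],loc(s["eef_pos"]),np.round([s["force"][:2]@X,s["force"][:2]@Y,s["force"][2]],1),s["gripper_force"])
ctrl.move_l(pr(-.168,.053,.10),v=.12); ctrl.pause(.2); st("above")
print(ctrl.move_l(pr(-.168,.053,.080),v=.03,contact_N=5)); st("down")
z=ctrl.sense()["eef_pos"][2]
for x in(-.150,-.135,-.125,-.1075):
    ctrl.move_l(pr(x,.053,z-.0003),v=.04); ctrl.pause(.1); st(x)
c=optics.capture("top");d=optics.capture("side")
cv2.imwrite("pics/i.png",np.hstack([cv2.resize(c["pixels"][150:250,290:390],None,fx=4,fy=4),cv2.resize(d["pixels"][180:280,270:370],None,fx=4,fy=4)]))
```

```text
above 21.45 [-0.1679  0.0528  0.1007] [-0.2  0.1 -1.1] 34.77488100528717
True
down 22.0333 [-0.1683  0.0529  0.0817] [-0.3 -0.8  2.6] 34.98672544956207
-0.15 22.75 [-0.1506  0.053   0.0819] [-5.6 -0.2 15. ] 34.988048672676086
-0.135 23.375 [-0.1356  0.053   0.082 ] [-5.2  0.1 14. ] 34.98820245265961
-0.125 23.875 [-0.1278  0.0529  0.0819] [-15.1  -0.4  25.1] 34.99713957309723
-0.1075 24.5667 [-0.1107  0.0527  0.0819] [-17.3   0.4  26.1] 35.00887870788574
```

View pics/i.png

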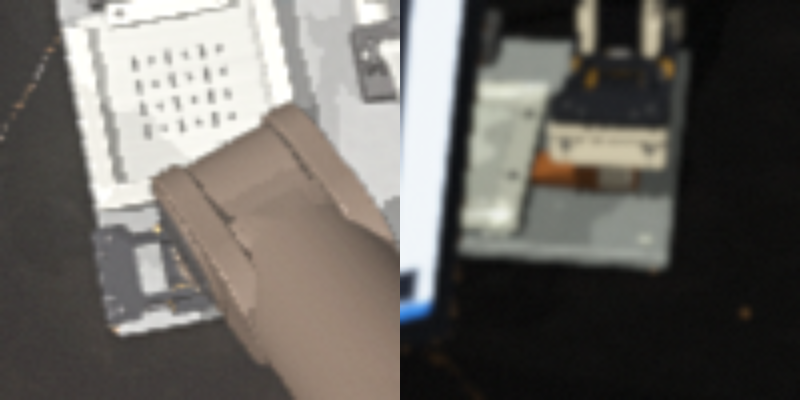

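The force step at TCP x ≈ -0.13 is where the wedge was expected to meet the edge. The side view shows the wedge at (585,170) entering under the edge, flat. I'll check the lift numerically from the side images.

Run:
```python
from h import *
import pickle
c0,d0=pickle.load(open("held.pkl","rb")); d1=optics.capture("side")
G=lambda c:cv2.cvtColor(c["pixels"],cv2.COLOR_BGR2GRAY)
a,b=G(d0),G(d1)
for nm,(u,v) in dict(bolt1=(302,209),bolt2=(298,226),corner=(302,237),lcorner=(306,203),plate=(335,246)).items():
    n,s,e=cv2.calcOpticalFlowPyrLK(a,b,np.float32([[[u,v]]]),None,winSize=(9,9),maxLevel=1); print(nm,n.ravel()-[u,v],s.ravel(),e.ravel())
p=np.array(pr(-.05,.03,.02)); print("expected px per 4mm",proj(d1,p+[0,0,.004])-proj(d1,p), proj(d1,p))
s=ctrl.sense();print(s["eef_pos"],s["force"],s["gripper_force"],s["time"])
```

```text
bolt1 [-0.78720093 -1.14295959] [1] [17.219908]
bolt2 [  3.30310059 -16.95062256] [1] [16.960648]
corner [-0.24591064 -0.289505  ] [1] [4.8468366]
lcorner [ 0.33407593 -1.67684937] [1] [22.551311]
plate [-0.00430298 -0.0226593 ] [1] [1.7584877]
expected px per 4mm [-0.00280338 -1.17770132] [303.79571536 216.37083753]
[ 0.58160672 -0.0883877   0.08189964] [-16.88107803  -3.60102832  24.93599435] 35.00879645347595 24.7167
```

```bash
python3 -c "
from h import *
ctrl.pause(.3);print(ctrl.sense()['joint_vel'].round(4) if hasattr(ctrl.sense()['joint_vel'],'round') else '');print(ctrl.close_job())"
```

```text
[ 0.0005 -0.0013 -0.0014 -0.0007  0.001   0.0005 -0.0005]
the job is handed in; nothing more can be done
None
```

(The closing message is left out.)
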